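# Check the sugar meter on its reference tile

## Task

The hand-held sugar meter is clamped nose-down in its stand: slide the stand's jaw fully open while the meter stays seated, then lift the meter out. Hold the meter's nose inside the dark ring on the larger white tile of the sloping check block, square to the tile, pressing gently so that the spring nose gives about half of its travel, and finish while still holding it there. Leave the other things on the table alone.

Things in the scene. Friction and masses are not known exactly. Their poses are not given: they have to be found in the camera images.
- stand: Grey meter stand, fixed, facing the robot to within 30 deg, left or right of the middle. Origin on the table under the meter's hole, z up. Shelf 80 x 80 mm, top at 60 mm height, with a 26 mm through hole where the meter hangs by its flange. A slide rail (30 mm wide, 50 mm high) runs along the stand's -x, towards the robot, to x = -143 mm.
- jaw (a joint): Opening of the stand's sliding jaw, m: 0 to 0.006 (clamped) at the start, 0.04 fully open (end stop). It slides along the stand's -x and stays where left (about 2 N of friction). Its steel fork, at 70 to 78 mm height, covers the meter's flange on both sides and holds it down; it clears the flange from about 0.030.
- jaw_grip (a point): Point on the centre line of the jaw's black upright grip post, 13 mm below its top. Post 20 mm along the slide, 16 mm across it, free from 78 mm height to its top at 133 mm. With the jaw clamped the point is 80 mm from the hole's axis along the stand's -x, at 120 mm height; it moves with the jaw; axes as the stand's.
- meter: Grey hand-held sugar meter, loose, 143 mm long, 0.17 to 0.33 kg. Origin at the tip of the unpressed nose, z towards the butt. Spring nose 12 mm across, domed, z 0-12 mm; barrel 22 mm across, z 12-45; flange 54 mm across, z 45-53; square handle 30 x 30 mm, z 53-143, flats facing x and y. Starts upright in the stand, origin at 15 mm height, within 7 deg of the stand's yaw.
- nose (a joint): How far the spring nose is pushed in, m: 0 free, 0.01 at its end stop. The push needed is about 1.5 N to start, 3.3 N at half travel and 5 N at the end stop.
- nose_tip (a point): Tip of the spring nose (moves with the nose), axes as the meter's.
- block: Check block, fixed, on the other side from the stand, facing the robot to within 30 deg. Origin at centre of underside, z up. Base 100 x 120 mm; on it a plate 85 x 110 mm sloping 25 deg, facing the block's -x and up, 27 to 73 mm high. On it two white discs 3 mm thick: 40 mm across with a thin dark ring (26 mm inside), 24 mm to +y, a plain one 24 mm across at -y.
- tile_spot (a point): Centre of the ring on the top face of the larger disc: the spot to touch, about 58 mm above the table. z is the disc's outward normal, 25 degrees from vertical, leaning to the block's -x; y is level, along the block's y.
- tape: Bystander, to be left alone: roll of clear tape lying flat, 80 mm across, 25 mm high. Origin at the centre of its underside.
- stamp: Bystander, to be left alone: wooden hand stamp, 40 x 60 mm, 60 mm high. Origin at the centre of its underside.
- snips: Bystander, to be left alone: grape snips lying flat, about 150 mm long, 10 mm high. Origin at the centre of its underside.
- weight: Bystander, to be left alone: brass scale weight, 40 mm across, 56 mm high. Origin at the centre of its underside.
- can: Bystander, to be left alone: drinks can, 66 mm across, 115 mm high. Origin at the centre of its underside.
- basin: Bystander, to be left alone: blue plastic basin, 190 mm across, 60 mm high. Origin at the centre of its underside.
There are look-alikes about, which are no part of the job. What is shaped like the meter but purple is not meant.

How it is judged:
On the way, in this order (a step that is already met when the one before it is completed fails the run):
1. the jaw is slid open with the meter still seated in the stand (value of joint jaw above 0.033 m and z of nose_tip in the frame of stand below 0.025 m), for 0.1 s.
2. the meter is lifted out, its nose clear above the stand's shelf (z of nose_tip in the frame of stand above 0.07 m and contact force between meter and the fingers above 0.5 N), for 0.1 s.
At the end, for the whole second after the job is handed in: Meter held in the fingers, nose tip within 8 mm of the ring centre, axis within 8 degrees of square to the tile, nose pushed in 1.5 to 8.5 mm, pressing the block with 0.8 to 8 N, at rest (under 20 mm/s), not touching the stand; jaw open over 30 mm (distance between nose_tip and tile_spot below 0.008 m and angle between the z axis of meter and the z axis of tile_spot, either way round below 0.14 rad and value of joint nose between 0.0015 and 0.0085 m and contact force between meter and block between 0.8 and 8 N and contact force between meter and the fingers above 0.5 N and contact force between meter and stand below 0.1 N and linear speed of meter below 0.02 m/s and value of joint jaw above 0.03 m); the arm keeps its last pose, push and grip.
It fails at once if the meter is pressed hard on the check block (over 20 N) (contact force between meter and block above 20 N).
It fails at once if a bystander is moved by more than 30 mm (distance of any of tape, stamp, snips, weight, can, basin from where it was at the start of the episode above 0.03 m).
It also fails if it takes over 58 s, if anything falls off the work surface, if the arm or the gripper's body presses on something with over 40 N, if the wrist force passes 120 N, or if a joint passes its speed limit or range.

## Robot

A 7-joint arm with a two-finger parallel gripper is mounted at the origin on the work surface. World frame = base frame: x ahead of the robot, y to its left, z up, the work surface at z = 0. Lengths are in m, angles in rad, forces in N, time in s.
With the tool pointing down it reaches from about 0.425 to 0.925 m from the base axis. Payload 6.8 kg.
Tool frame: the origin (TCP) lies midway between the tips of the shut fingers; the grasp point (between the pads) lies r.grip_point_offset behind it (r.grip_point_offset is the distance from the TCP to the grasp point, in m); z points along the fingers, y is the direction in which the jaws open and shut (so a half turn about z gives the same grasp; the last joint's range is limited). The gripper opens to 85 mm and grips with 20 to 120 N. Pads are 22 mm wide; open, the fingers measure 114 mm over their backs; the gripper's body (76 mm by 85 mm) begins 54 mm behind the grasp point. The pads swing forward as they close: fully open they stand 13 mm farther back than shut.
Start: joints at [-1.356, 0.477, 0.022, 1.555, -0.011, 1.109, -0.083], TCP at [0.214, 0.64, 0.209] pointing down, gripper open.
Joint ranges: [-2.96, 2.96], [-0.34, 2.1], [-1.41, 1.46], [0.24, 2.44], [-1.37, 4.51], [0.17, 1.92], [-2.96, 2.96]. Speed limits (rad/s): [2.39, 2.39, 3.14, 3.14, 3.14, 3.14, 3.14].

## Interface

Orientations are given as a rotation vector (axis times angle).
In Python, from bench import r gives the robot as it stands. The module is installed in compiled form; this text tells all that it offers.
- The arm moves only by the tool play_rows, never from a script. Its argument "deltas" is a list of rows, each a list of 3 entries, a list of its own where there are three numbers: the finger opening in mm, from 0 to 85.4, then the shift along the tool's x, y, z in mm, then the turn, a rotation vector about the tool's x, y, z in rad. A call has 1 to 8 rows; each row is the pose to reach, as a shift and turn from the pose measured when the call began, along the tool's axes at that moment; what a row does not reach only later rows make up. A row lasts 1/8 s, in which the tool goes at most 62.5 mm and 10.7 degrees, less where a joint would pass 70% of its speed; a pose out of reach is approached as far as the arm can. A call with a gripper value outside its range is refused whole. The fingers move at their own pace and stop on an object; "squeeze" is the grip in N (left out, the last holds). Time passes only in rows, so rows that repeat a pose let the fingers close. It gives the time, the measured TCP pose, the force and the opening at its end, in the units of the state.
- r.get_obs(): the state, without advancing time (a new reading comes with each control period).
- r.grab_frame(name): name is "side" or "top" or "wrist"; returns (picture, depth): 480x640x3 uint8, red, green, blue; 480x640 float32, m along the optical axis (not along the pixel's ray), 0 where there is no reading.
- r.camera_model(name): a dict with "mtx" (3x3 intrinsics, pixels), "D" ([k1, k2, p1, p2, k3] as OpenCV has them; the pictures are not rectified), "rvec" (rotation vector, rad) and "tvec" (3), from world to camera coordinates, as OpenCV has them; the wrist camera has in their place "T_tool_cam" (4x4, takes a point from camera to tool coordinates, whose origin is the TCP and whose axes are the flange's). Camera axes: x right, y down, z forward; pixel columns grow to the right and rows downward; lengths in m; the calibration is good to about 2 mm. A picture is of the moment at which its call begins: read the wrist's pose just before it. camera_model takes no time and is no camera call.
- r.hand_in(): hands the job in, once; it reports no verdict.
The state is a dict: "clock": time; "joints": joint angles; "qvel": joint speeds; "tau": joint torques, N m; "tcp_pos": TCP position; "orientation": TCP orientation; "contact_force": force on the tool from outside, world axes, zero at the start; "moment": the same for the moment, N m; "grip_width": finger opening in m.
Only numpy, scipy, OpenCV 4.12 (cv2) and the standard library are available. Lean on these libraries where they do the work, as an engineer would, in place of code of your own. Each camera call takes 0.05 s, during which the arm holds its last target. There are 200 camera calls.

## Working session

There is one attempt and no reset: what is moved stays moved. The work goes in short steps, Python scripts to look and compute and a tool call to move; the robot and the scene stay as the last step left them, time stands still between calls to the robot, and variables do not carry over. Pictures are saved under pics/ and viewed, about 8 in all and at most 12, crops included, and the job is handed in when it is done.

Besides the shell and the picture viewer there is one more tool, called after "Emit:" by a JSON object that holds its "op" and its "data", one argument or row to a line. play_rows: Moves the arm, as the interface text tells. Its arguments: {"type":"object","properties":{"deltas":{"type":"array"},"squeeze":{"type":"number"}},"required":["deltas"]}

```bash
mkdir -p pics
cat > h.py <<'E'
import numpy as np, cv2
from bench import r
from scipy.spatial.transform import Rotation as R
def ext(n):
    m=r.camera_model(n)
    if 'rvec' in m:
        T=np.eye(4);T[:3,:3]=cv2.Rodrigues(np.array(m['rvec'],float))[0];T[:3,3]=np.ravel(m['tvec']);return m,np.linalg.inv(T)
    o=r.get_obs();T=np.eye(4);T[:3,:3]=R.from_rotvec(o['orientation']).as_matrix();T[:3,3]=o['tcp_pos']
    return m,T@np.array(m['T_tool_cam'])
def snap(n,tag):
    m,T=ext(n);p,d=r.grab_frame(n)
    cv2.imwrite(f'pics/{tag}.png',p[:,:,::-1]);np.savez(f'pics/{tag}.npz',p=p,d=d,K=np.array(m['mtx']),D=np.array(m['D']),T=T)
def load(tag): return np.load(f'pics/{tag}.npz')
def cloud(z):
    d=z['d'];v,u=np.mgrid[0:480,0:640]
    n=cv2.undistortPoints(np.stack([u,v],-1).reshape(-1,1,2).astype(float),z['K'],z['D']).reshape(480,640,2)
    P=np.concatenate([n*d[...,None],d[...,None]],-1)@z['T'][:3,:3].T+z['T'][:3,3]
    P[d==0]=np.nan;return P
E
python3 - <<'E'
from h import *
print(r.get_obs(),r.grip_point_offset)
for n in('top','side','wrist'):snap(n,n+'0')
print(r.camera_model('wrist')['T_tool_cam'])
for n in('top','side'):
    z=load(n+'0');print(n,z['T'].round(3).tolist(),z['K'].round(0).tolist())
a=[cv2.imread(f'pics/{n}0.png') for n in('top','side')]
E
```

```text
{'clock': 0.0, 'joints': array([-1.35610148,  0.47778051,  0.02233739,  1.556471  , -0.01151948,
        1.10929675, -0.08311765]), 'qvel': array([ 0.00032461, -0.0012668 ,  0.00028903, -0.00080434,  0.00150806,
       -0.00068987,  0.0018342 ]), 'tau': array([-8.56173319e-04, -5.96458268e+01,  1.60718735e+00, -2.81193370e+01,
        1.22806284e-02,  9.19874583e-03, -8.34082414e-06]), 'tcp_pos': array([0.21392917, 0.63952474, 0.20783059]), 'orientation': array([-5.04822184e-01, -3.10058636e+00,  2.85723528e-03]), 'contact_force': array([0.27043616, 0.53280165, 1.2883305 ]), 'moment': array([-0.01205897, -0.03537378, -0.05949496]), 'grip_width': 0.08503146409507914} 0.0187
[[ 6.14882732e-04 -9.53955085e-01 -2.99948860e-01  7.66846381e-02]
 [ 9.99997888e-01  1.17485286e-03 -1.68653891e-03 -5.01060516e-04]
 [ 1.96127814e-03 -2.99947189e-01  9.53953792e-01 -1.65003505e-01]
 [ 0.00000000e+00  0.00000000e+00  0.00000000e+00  1.00000000e+00]]
top [[-0.025, -0.988, 0.152, 0.323], [-0.999, 0.028, 0.015, -0.002], [-0.019, -0.152, -0.988, 1.403], [0.0, 0.0, 0.0, 1.0]] [[529.0, 0.0, 323.0], [0.0, 529.0, 241.0], [0.0, 0.0, 1.0]]
side [[0.867, -0.307, 0.394, 0.108], [-0.499, -0.558, 0.663, -0.685], [0.017, -0.771, -0.637, 0.778], [0.0, 0.0, 0.0, 1.0]] [[447.0, 0.0, 314.0], [0.0, 447.0, 238.0], [0.0, 0.0, 1.0]]
```

View pics/top0.png

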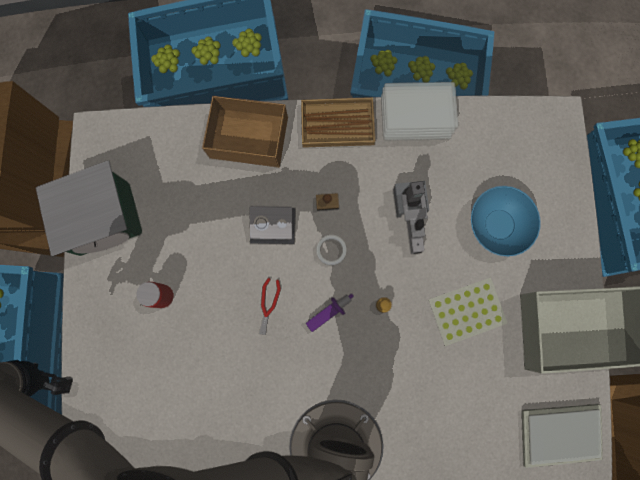

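View pics/side0.png

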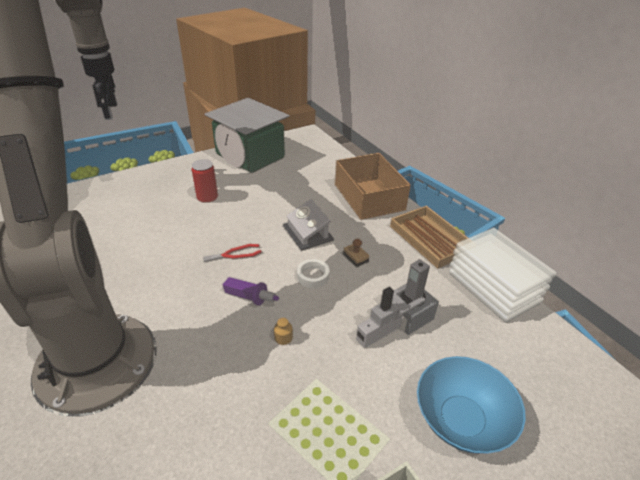

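The top view shows the stand at about (410,195), the rail running down to (417,250), and the check block at (272,224) with the ringed disc on the left (262,223). The tape is at (330,250), the stamp at (327,200) and the basin at (505,220). The side view agrees.

Run:
```python
from h import *
for n in('top0','side0'):
    z=load(n);P=cloud(z);x,y,Z=P[...,0],P[...,1],P[...,2]
    reg=(x>.4)&(x<.75)&(y<-.1)&(y>-.35)
    for nm,a,b in(('handle',.150,.166),('post',.127,.138),('shelf',.056,.064),('rail',.046,.054),('all',.03,.2)):
        q=P[reg&(Z>a)&(Z<b)]
        if len(q)>4:
            c,s,_=cv2.minAreaRect(q[:,:2].astype(np.float32)),0,0
            print(n,nm,len(q),np.median(q,0).round(4),[np.round(k,4) for k in c[0]])
    reg=(x>.35)&(x<.75)&(y<.25)&(y>.0)&(Z>.02)&(Z<.09)
    q=P[reg];print('block',len(q),q.mean(0).round(3),q.min(0).round(3),q.max(0).round(3))
    # table z
    print('table',np.nanmedian(Z[(x>.3)&(x<.4)&(abs(y+.1)<.1)]))
    c=[(272,224)] if n=='top0' else [(308,225)]
    u,v=c[0]
    print(P[v,u])
a=cv2.imread('pics/top0.png');b=cv2.imread('pics/side0.png')
A=cv2.resize(a[150:270,370:450],None,fx=5,fy=5,interpolation=2);B=cv2.resize(a[190:260,235:310],None,fx=5,fy=5,interpolation=2)
B=cv2.copyMakeBorder(B,0,A.shape[0]-B.shape[0],0,0,0)
cv2.imwrite('pics/c1.png',np.hstack([A,B]))
C=cv2.resize(b[250:350,350:450],None,fx=4,fy=4,interpolation=2);D=cv2.resize(b[190:290,270:370],None,fx=4,fy=4,interpolation=2)
cv2.imwrite('pics/c2.png',np.hstack([C,D]))
```

```text
top0 handle 158 [ 0.6387 -0.2136  0.1583] [np.float64(0.6397), np.float64(-0.2136)]
top0 post 71 [ 0.5611 -0.2198  0.1325] [np.float64(0.5996), np.float64(-0.2201)]
top0 shelf 318 [ 0.6385 -0.2004  0.06  ] [np.float64(0.5919), np.float64(-0.2184)]
top0 rail 154 [ 0.5199 -0.2202  0.05  ] [np.float64(0.5888), np.float64(-0.2214)]
top0 all 1617 [ 0.6104 -0.2127  0.0757] [np.float64(0.5887), np.float64(-0.2188)]
block 1801 [0.578 0.124 0.051] [0.351 0.001 0.02 ] [0.75  0.212 0.09 ]
table 0.001352930587253054
[0.58014326 0.15195792 0.04868812]
side0 handle 189 [ 0.6351 -0.2218  0.1575] [np.float64(0.638), np.float64(-0.219)]
side0 post 147 [ 0.6206 -0.2283  0.1324] [np.float64(0.5991), np.float64(-0.2198)]
side0 shelf 377 [ 0.633  -0.2454  0.0605] [np.float64(0.6055), np.float64(-0.2285)]
side0 rail 328 [ 0.5236 -0.2362  0.0498] [np.float64(0.5871), np.float64(-0.2403)]
side0 all 2798 [ 0.607  -0.233   0.0762] [np.float64(0.587), np.float64(-0.2288)]
block 1471 [0.584 0.118 0.048] [0.35 0.   0.02] [0.75  0.211 0.089]
table 0.0013548748292542268
[0.57094436 0.12588386 0.05228288]
```

View pics/c1.png

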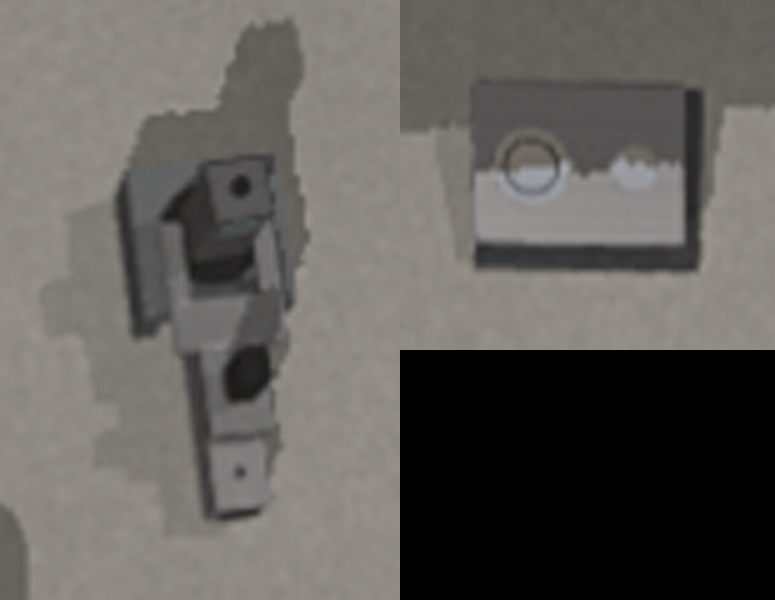

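```bash
cat >> h.py <<'E'
def pose():
    o=r.get_obs();return np.array(o['tcp_pos']),R.from_rotvec(o['orientation']).as_matrix(),o
def down(yaw): # tool z down, tool x along -stand x
    c,s=np.cos(yaw),np.sin(yaw);x=np.array([-c,-s,0]);zz=np.array([0,0,-1.]);return np.stack([x,np.cross(zz,x),zz],1)
def rel(p,Rt):
    q,Rq,o=pose();d=Rq.T@(np.array(p)-q)*1000;w=R.from_matrix(Rq.T@Rt).as_rotvec()
    print('row',d.round(1).tolist(),w.round(4).tolist(),'dist',np.linalg.norm(d).round(1),'deg',np.degrees(np.linalg.norm(w)).round(1))
E
python3 -c "
from h import *
rel([.5,.13,.30],down(0))"
```

```text
row [-433.0, -392.8, -91.4] [-0.0014, -0.0002, -0.3228] dist 591.7 deg 18.5
```

Emit:
{"op": "play_rows", "data": {
  "deltas": [
    [85,[-43,-39,-80],[0,0,-0.1]],
    [85,[-87,-79,-91],[0,0,-0.2]],
    [85,[-130,-118,-91],[0,0,-0.32]],
    [85,[-173,-157,-91],[0,0,-0.323]],
    [85,[-216,-196,-91],[0,0,-0.323]],
    [85,[-260,-236,-91],[0,0,-0.323]],
    [85,[-303,-275,-91],[0,0,-0.323]],
    [85,[-346,-314,-91],[0,0,-0.323]]
  ]
}}

```text
clock: 1.15
tcp_pos: [0.443, 0.2304, 0.2996]
orientation: [0.001, -3.141, 0.002]
contact_force: [1.1, 1.0, 0.8]
grip_width: 0.0848
```

```bash
python3 -c "
from h import *
rel([.5,.13,.30],down(0))"
```

```text
row [-56.9, -100.5, -0.3] [-0.0011, -0.0002, 0.0003] dist 115.5 deg 0.1
```

Emit:
{"op": "play_rows", "data": {
  "deltas": [
    [85,[-28,-50,0],[0,0,0]],
    [85,[-57,-100,0],[0,0,0]],
    [85,[-57,-100,0],[0,0,0]],
    [85,[-57,-100,0],[0,0,0]]
  ]
}}

```text
clock: 1.65
tcp_pos: [0.4997, 0.1309, 0.2994]
orientation: [0.0, -3.141, 0.001]
contact_force: [0.4, 0.1, -0.1]
grip_width: 0.0852
```

Run:
```python
from h import *
print(r.get_obs()['tcp_pos']);snap('wrist','wb');rel([.54,-.22,.32],down(.08))
z=load('wb');P=cloud(z);x,y,Z=P[...,0],P[...,1],P[...,2]
m=(Z>.02)&(Z<.09)&(y>.03)&(y<.22)&(x>.48)&(x<.68)
# plate: fit plane via RANSAC-ish with normals near 25deg
q=P[m];rng=np.random.default_rng(0);best=None;n=0
for _ in range(500):
    a,b,c=q[rng.choice(len(q),3)];nn=np.cross(b-a,c-a);L=np.linalg.norm(nn)
    if L<1e-6:continue
    nn/=L;nn*=np.sign(nn[2]);k=np.abs((q-a)@nn)<.0015
    if k.sum()>n:n=k.sum();best=(nn,a,k)
nn,a,k=best;c=q[k].mean(0);nn=np.linalg.svd(q[k]-c,full_matrices=False)[2][2];nn*=np.sign(nn[2])
print('plane',n,len(q),c,nn,'tilt',np.degrees(np.arccos(nn[2])),'yaw',np.degrees(np.arctan2(-nn[1],-nn[0])))
uv=np.argwhere(m);print('px box',uv.min(0),uv.max(0))
```

```text
[0.49966997 0.13091617 0.2993928 ]
row [-39.9, -351.8, -20.3] [-0.0008, -0.001, -0.078] dist 354.6 deg 4.5
plane 5179 7240 [0.58333169 0.14983428 0.0553915 ] [-0.41995944  0.02333649  0.90724279] tilt 24.87293645960895 yaw -3.180565284694934
px box [187 235] [318 387]
```

View pics/wb.png

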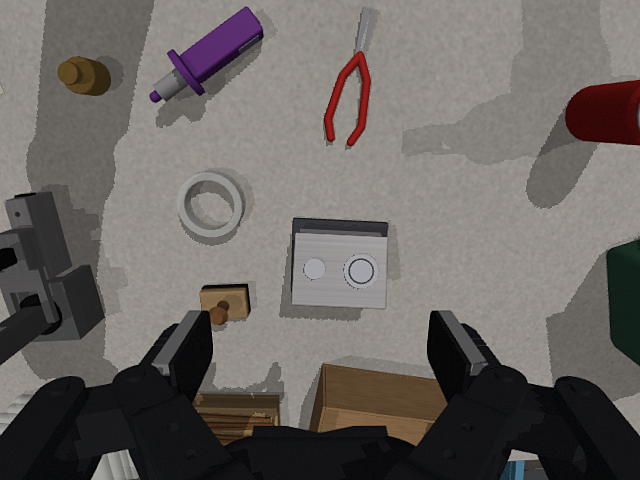

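The wrist view has the robot side at the top. The ring centre is at (361,271), the small disc at (315,268), and the stand is at lower left. I'll read the 3D ring position and then go over the stand.

Emit:
{"op": "play_rows", "data": {
  "deltas": [
    [85,[-6,-55,-10],[0,0,-0.04]],
    [85,[-12,-110,-20],[0,0,-0.078]],
    [85,[-18,-165,-20],[0,0,-0.078]],
    [85,[-24,-220,-20],[0,0,-0.078]],
    [85,[-30,-275,-20],[0,0,-0.078]],
    [85,[-36,-330,-20],[0,0,-0.078]],
    [85,[-40,-352,-20],[0,0,-0.078]],
    [85,[-40,-352,-20],[0,0,-0.078]]
  ]
}}

```text
clock: 2.7
tcp_pos: [0.5403, -0.2204, 0.3193]
orientation: [0.124, -3.137, 0.001]
contact_force: [0.2, 0.3, -0.4]
grip_width: 0.0851
```

Run:
```python
from h import *
P=cloud(load('wb'))
for u,v in((361,271),(315,268)):print(np.nanmedian(P[v-4:v+5,u-4:u+5].reshape(-1,3),0).round(4))
# disc centroid: bright in region
print(r.get_obs()['tcp_pos']);snap('wrist','ws')
P=cloud(load('ws'));x,y,Z=P[...,0],P[...,1],P[...,2]
reg=(x>.4)&(x<.75)&(y<-.1)&(y>-.35)
for nm,a,b in(('handle',.155,.164),('post',.129,.137),('fork',.074,.082),('shelf',.057,.064),('rail',.047,.054)):
    q=P[reg&(Z>a)&(Z<b)]
    if len(q)>4:
        c=cv2.minAreaRect(q[:,:2].astype(np.float32));print(nm,len(q),np.median(q,0).round(4),np.round(c[0],4),np.round(c[1],4),round(c[2],1))
```

```text
[0.5831 0.1776 0.0585]
[0.5799 0.1245 0.058 ]
[ 0.54026395 -0.22038708  0.31926851]
handle 831 [ 0.6391 -0.2176  0.1579] [ 0.6404 -0.2175] [0.0303 0.0299] 8.4
post 422 [ 0.5596 -0.2237  0.1325] [ 0.5946 -0.2251] [0.0933 0.0299] 9.4
fork 2634 [ 0.5896 -0.2223  0.0778] [ 0.5893 -0.222 ] [0.1137 0.0581] 4.8
shelf 1529 [ 0.6432 -0.2166  0.0599] [ 0.6068 -0.2205] [0.149  0.0802] 4.7
rail 835 [ 0.5157 -0.2282  0.0498] [ 0.5498 -0.2252] [0.1032 0.0797] 4.8
```

View pics/ws.png

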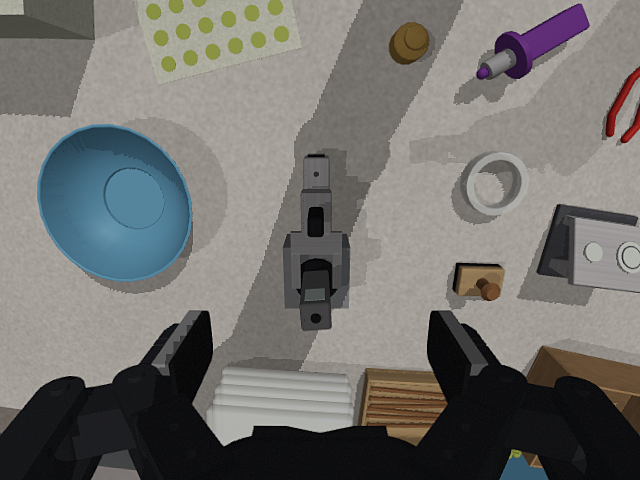

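Stand yaw is 4.8°, handle yaw about 8.4°, and the post is at (.560,-.224), so the jaw reads about 0. The ring is at about (.583,.178,.0585). The view shows the stand centred at (316,250), with the handle top at (316,318) and the post at (316,215). Next I'll move to the post.

Run:
```python
from h import *
rel([.5597,-.2239,.20],down(.084));rel([.5597,-.2239,.102],down(.084))
```

```text
row [-18.9, -6.7, 119.2] [0.0001, -0.0016, -0.0027] dist 120.9 deg 0.2
row [-19.0, -6.7, 217.2] [0.0001, -0.0016, -0.0027] dist 218.1 deg 0.2
```

Emit:
{"op": "play_rows", "data": {
  "deltas": [
    [50,[-19,-6.7,60],[0,-0.0016,-0.0027]],
    [50,[-19,-6.7,110],[0,-0.0016,-0.0027]],
    [50,[-19,-6.7,155],[0,-0.0016,-0.0027]],
    [50,[-19,-6.7,190],[0,-0.0016,-0.0027]],
    [50,[-19,-6.7,217],[0,-0.0016,-0.0027]],
    [50,[-19,-6.7,217],[0,-0.0016,-0.0027]]
  ]
}}

```text
clock: 3.5
tcp_pos: [0.5587, -0.2203, 0.1003]
orientation: [0.138, -3.134, -0.004]
contact_force: [-0.4, 0.8, 0.1]
grip_width: 0.0499
```

Emit:
{"op": "play_rows", "data": {
  "deltas": [
    [0,[0,0,0],[0,0,0]],
    [0,[0,0,0],[0,0,0]],
    [0,[0,0,0],[0,0,0]],
    [0,[0,0,0],[0,0,0]],
    [0,[0,0,0],[0,0,0]]
  ],
  "squeeze": 30
}}

```text
clock: 4.12
tcp_pos: [0.56, -0.2231, 0.102]
orientation: [0.135, -3.139, 0.002]
contact_force: [2.6, -6.8, -2.5]
grip_width: 0.015
```

Emit:
{"op": "play_rows", "data": {
  "deltas": [
    [0,[8,0,0],[0,0,0]],
    [0,[16,0,0],[0,0,0]],
    [0,[24,0,0],[0,0,0]],
    [0,[32,0,0],[0,0,0]],
    [0,[37,0,0],[0,0,0]],
    [0,[39,0,0],[0,0,0]],
    [0,[39,0,0],[0,0,0]]
  ]
}}

```text
clock: 5.0
tcp_pos: [0.5236, -0.2261, 0.1021]
orientation: [-0.137, 3.134, -0.004]
contact_force: [9.5, -2.2, -15.9]
grip_width: 0.0148
```

Emit:
{"op": "play_rows", "data": {
  "deltas": [
    [0,[2,0,0],[0,0,0]],
    [0,[3,0,0],[0,0,0]],
    [0,[3,0,0],[0,0,0]]
  ]
}}

```text
clock: 5.38
tcp_pos: [0.5237, -0.2261, 0.1021]
orientation: [-0.139, 3.129, -0.007]
contact_force: [12.0, -2.8, -19.3]
grip_width: 0.0151
```

That looks like the end stop. I'll release, go up and check.

Emit:
{"op": "play_rows", "data": {
  "deltas": [
    [50,[0,0,0],[0,0,0]],
    [50,[0,0,0],[0,0,0]],
    [50,[0,0,-20],[0,0,0]],
    [50,[0,0,-60],[0,0,0]],
    [70,[0,0,-110],[0,0,0]],
    [70,[0,0,-150],[0,0,0]],
    [70,[0,0,-150],[0,0,0]],
    [70,[0,0,-150],[0,0,0]]
  ]
}}

```text
clock: 6.38
tcp_pos: [0.5217, -0.2252, 0.2519]
orientation: [-0.139, 3.129, -0.006]
contact_force: [-0.1, -0.4, -0.3]
grip_width: 0.0701
```

Run:
```python
from h import *
print(r.get_obs()['tcp_pos']);snap('wrist','wt')
P=cloud(load('wt'));x,y,Z=P[...,0],P[...,1],P[...,2]
reg=(x>.4)&(x<.75)&(y<-.1)&(y>-.35)
for nm,a,b,lo,hi in(('handle',.155,.164,.6,.7),('post',.129,.137,.45,.57),('fork',.074,.082,.4,.7)):
    q=P[reg&(Z>a)&(Z<b)&(x>lo)&(x<hi)]
    if len(q)>4:
        c=cv2.minAreaRect(q[:,:2].astype(np.float32));print(nm,len(q),np.median(q,0).round(4),np.round(c[0],4),np.round(c[1],4),round(c[2],1))
for yaw in(.084,.147):rel([.6395,-.2175,.25],down(yaw))
```

```text
[ 0.52167301 -0.22524845  0.25193864]
handle 1087 [ 0.6379 -0.2175  0.1578] [ 0.6396 -0.2175] [0.0304 0.0301] 8.1
post 494 [ 0.5202 -0.2273  0.1325] [ 0.5208 -0.2271] [0.0196 0.0158] 4.5
fork 3692 [ 0.5526 -0.2258  0.0779] [ 0.5626 -0.2239] [0.1337 0.0581] 4.7
row [-118.3, -2.9, 2.2] [-0.0039, 0.0079, 0.0047] dist 118.4 deg 0.6
row [-118.3, -2.9, 2.2] [-0.0042, 0.0078, -0.0583] dist 118.4 deg 3.4
```

View pics/wt.png

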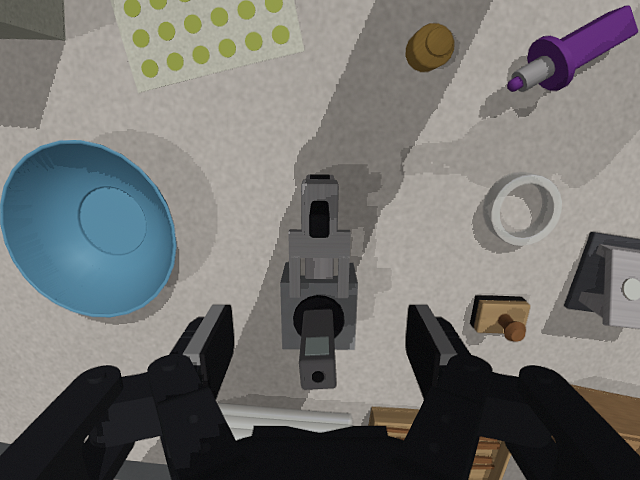

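The jaw is open: post to handle is about 119 mm, so roughly 39 mm, with the fork clear of the flange. The meter is still upright and seated, with the handle top at (318,377). Next is the meter grasp.

Emit:
{"op": "play_rows", "data": {
  "deltas": [
    [60,[-50,-2,2],[-0.004,0.008,-0.06]],
    [60,[-100,-3,2],[-0.004,0.008,-0.06]],
    [60,[-118.3,-2.9,2],[-0.004,0.008,-0.06]],
    [60,[-118.3,-2.9,2],[-0.004,0.008,-0.06]],
    [60,[-118.3,-2.9,2],[-0.004,0.008,-0.06]]
  ]
}}

```text
clock: 7.05
tcp_pos: [0.638, -0.2181, 0.2492]
orientation: [0.231, -3.131, -0.0]
contact_force: [-0.7, -0.1, 0.9]
grip_width: 0.0598
```

Run:
```python
from h import *
rel([.6395,-.2175,.104],down(.143))
```

```text
row [-2.0, 0.3, 145.2] [0.0002, -0.0025, 0.0046] dist 145.2 deg 0.3
```

Emit:
{"op": "play_rows", "data": {
  "deltas": [
    [60,[-2,0.3,40],[0,-0.0025,0.0046]],
    [60,[-2,0.3,80],[0,-0.0025,0.0046]],
    [60,[-2,0.3,115],[0,-0.0025,0.0046]],
    [60,[-2,0.3,138],[0,-0.0025,0.0046]],
    [60,[-2,0.3,145],[0,-0.0025,0.0046]],
    [60,[-2,0.3,145],[0,-0.0025,0.0046]]
  ]
}}

```text
clock: 7.8
tcp_pos: [0.6392, -0.2179, 0.1048]
orientation: [-0.223, 3.134, 0.0]
contact_force: [0.7, 0.6, 0.9]
grip_width: 0.0599
```

Emit:
{"op": "play_rows", "data": {
  "deltas": [
    [15,[0,0,0],[0,0,0]],
    [15,[0,0,0],[0,0,0]],
    [15,[0,0,0],[0,0,0]],
    [15,[0,0,0],[0,0,0]],
    [15,[0,0,0],[0,0,0]],
    [15,[0,0,0],[0,0,0]]
  ],
  "squeeze": 60
}}

```text
clock: 8.55
tcp_pos: [0.6398, -0.2181, 0.1062]
orientation: [-0.223, 3.132, -0.0]
contact_force: [-1.3, -0.1, 6.9]
grip_width: 0.0289
```

Run:
```python
from h import *
p,Rq,o=pose();print(p,o['contact_force'],o['moment'],o['grip_width']);rel(p,down(.143))
```

```text
[ 0.63980628 -0.21808644  0.10619052] [-1.28535836 -0.06247856  6.89349948] [0.14598425 0.35896416 0.01129011] 0.02891652511434641
row [0.0, 0.0, 0.0] [-0.0002, 0.0018, -0.0008] dist 0.0 deg 0.1
```

Emit:
{"op": "play_rows", "data": {
  "deltas": [
    [15,[0,0,-8],[0,0,0]],
    [15,[0,0,-25],[0,0,0]],
    [15,[0,0,-60],[0,0,0]],
    [15,[0,0,-100],[0,0,0]],
    [15,[0,0,-140],[0,0,0]],
    [15,[0,0,-165],[0,0,0]],
    [15,[0,0,-165],[0,0,0]],
    [15,[0,0,-165],[0,0,0]]
  ]
}}

```text
clock: 9.55
tcp_pos: [0.6388, -0.2177, 0.2701]
orientation: [-0.223, 3.133, 0.001]
contact_force: [-0.4, 0.3, -3.9]
grip_width: 0.0292
```

```bash
cat >> h.py <<'E'
S=np.array([.5831,.1776,.0585]);N=np.array([-.42,.0233,.9072]);N/=np.linalg.norm(N)
def tile(): # tool z=-N, tool x towards robot
    zt=-N;yt=np.cross(zt,[-1,0,0.]) ;yt=np.array([-N[1]/np.hypot(N[0],N[1])*-1,0,0])
    h=N[:2]/np.hypot(N[0],N[1]) # downhill direction = block -x
    y=np.array([h[1],-h[0],0]);x=np.cross(y,zt);return np.stack([x,y,zt],1)
E
python3 - <<'E'
from h import *
print(tile().round(3))
L=.0912
rel(S+N*(L+.06),tile())
rel([.55,-.1,.30],tile())
E
```

```text
[[-0.906  0.055  0.42 ]
 [ 0.05   0.998 -0.023]
 [-0.421  0.    -0.907]]
row [61.5, 411.7, 74.7] [0.0435, -0.4325, 0.1945] dist 422.9 deg 27.3
row [71.2, 129.1, -29.8] [0.0435, -0.4325, 0.1945] dist 150.5 deg 27.3
```

Emit:
{"op": "play_rows", "data": {
  "deltas": [
    [15,[10,40,-20],[0.005,-0.05,0.025]],
    [15,[22,85,-35],[0.015,-0.15,0.07]],
    [15,[32,140,-35],[0.025,-0.25,0.11]],
    [15,[42,195,-35],[0.035,-0.35,0.16]],
    [15,[50,250,-25],[0.0435,-0.4325,0.1945]],
    [15,[55,305,0],[0.0435,-0.4325,0.1945]],
    [15,[60,360,30],[0.0435,-0.4325,0.1945]],
    [15,[61,400,55],[0.0435,-0.4325,0.1945]]
  ]
}}

```text
clock: 10.55
tcp_pos: [0.5196, 0.1711, 0.2132]
orientation: [0.073, 2.709, -0.017]
contact_force: [1.1, 0.7, -2.8]
grip_width: 0.029
```

Run:
```python
from h import *
L=.0912
rel(S+N*(L+.06),tile())
snap('wrist','wh');snap('side','sh');snap('top','th')
z=load('wb');P=cloud(z)
d=(P-S)@N
m=(abs(d)<.0015)&(np.abs(P[...,1]-.15)<.06)&(np.abs(P[...,0]-.583)<.05)
n,l,st,cc=cv2.connectedComponentsWithStats(m.astype(np.uint8))
for i in range(1,n):
    if st[i,4]>60:print(st[i],cc[i],P[l==i].mean(0).round(4),P[l==i].min(0).round(3),P[l==i].max(0).round(3))
a=cv2.imread('pics/wb.png')[210:320,280:400]
b=cv2.imread('pics/sh.png')[100:260,230:400];
A=cv2.resize(a,(480,440),interpolation=2);B=cv2.resize(b,(340*440//320*2//2,440),interpolation=2)
A=A[:, :340] if 0 else cv2.resize(a,(330,303),interpolation=2)
A=cv2.copyMakeBorder(A,0,440-303,0,0,0);cv2.imwrite('pics/c3.png',np.hstack([A,B]));print(B.shape)
```

```text
row [7.9, 10.0, 15.7] [-0.0, -0.0021, 0.0014] dist 20.2 deg 0.1
[344 254  34  35 841] [360.68370987 270.95838288] [0.5832 0.1773 0.0584] [0.565 0.158 0.049] [0.601 0.196 0.067]
[304 259  21  21 299] [314.21070234 268.59531773] [0.5804 0.1236 0.0582] [0.57  0.112 0.053] [0.591 0.135 0.063]
(440, 467, 3)
```

View pics/c3.png

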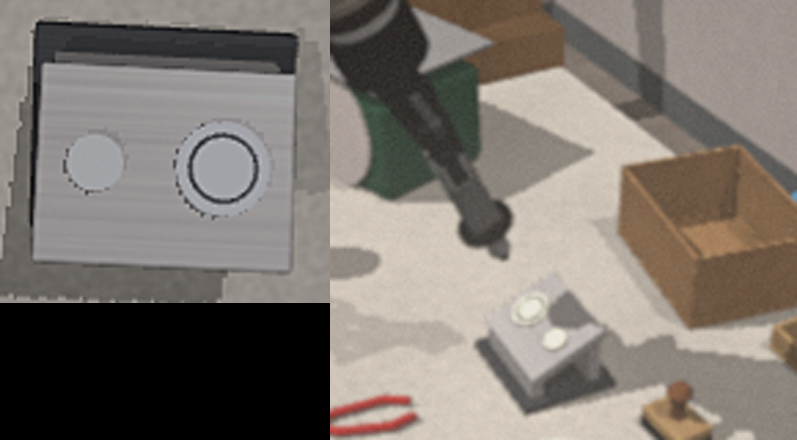

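View pics/wh.png

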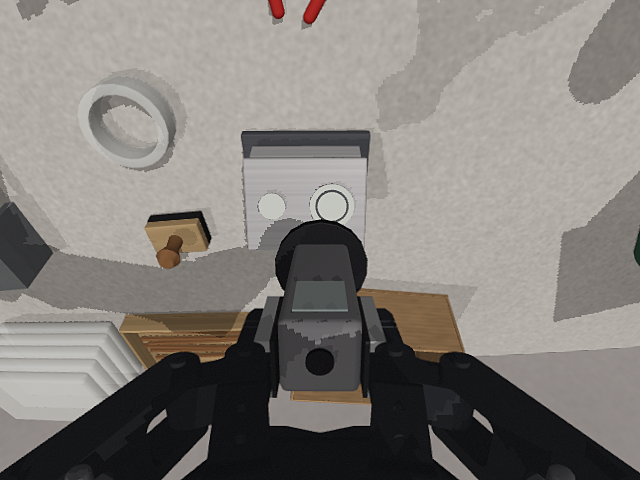

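The crop shows ring and plain disc cleanly. In the hover view the ring is at (332,206), the flange at (320,265) and the butt at (320,350), and the meter looks straight in the hand. Checking its pose in the tool frame and the ring again.

Run:
```python
from h import *
z=load('wh');P=cloud(z);p,Rq,o=pose()
d=(P-S)@N
m=(abs(d)<.002)&(np.abs(P[...,1]-.15)<.06)&(np.abs(P[...,0]-.583)<.05)
n,l,st,cc=cv2.connectedComponentsWithStats(m.astype(np.uint8))
for i in range(1,n):
    if st[i,4]>150:print(st[i],cc[i].round(1),P[l==i].mean(0).round(4))
q=P[(d>-.005)&(d<.0)&(abs(P[...,1]-.13)<.015)&(abs(P[...,0]-.565)<.012)];print('plate d',np.nanmedian((q-S)@N))
Q=(P-p)@Rq
for (u0,u1,v0,v1) in((285,355,325,388),(278,362,226,262),(298,342,285,308)):
    B=Q[v0:v1,u0:u1].reshape(-1,3);B=B[~np.isnan(B[:,0])]
    print((u0,v0),len(B),np.percentile(B,[5,50,95],axis=0).round(4).tolist())
# butt plane
B=Q[325:388,285:355].reshape(-1,3);k=(np.abs(B[:,2]-np.nanmedian(B[:,2]))<.004);B=B[k];c=B.mean(0);nn=np.linalg.svd(B-c,full_matrices=False)[2][2]
print('butt',len(B),c.round(4),nn.round(4),cv2.minAreaRect(B[:,:2].astype(np.float32)))
# side cam: project expected tip
for n in('sh','th'):
    s=load(n);Ti=np.linalg.inv(s['T'])
    for nm,X in(('tip',p+Rq@[0,0,.0912]),('ring',S)):
        print(n,nm,cv2.projectPoints(X.reshape(1,3),cv2.Rodrigues(Ti[:3,:3])[0],Ti[:3,3],s['K'],s['D'])[0].ravel().round(1))
```

```text
[ 308  183   47   42 1384] [331.9 203.7] [0.5811 0.178  0.0575]
[258 192  27  28 545] [271.4 205.8] [0.5802 0.1237 0.0581]
plate d -0.003302658966994215
(285, 325) 4400 [[-0.0128, -0.0118, -0.055], [-0.0003, -0.0006, -0.0529], [0.0104, 0.0102, -0.0519]]
(278, 226) 3009 [[-0.0176, -0.0297, 0.01], [0.0126, -0.001, 0.0369], [0.0204, 0.0222, 0.1693]]
(298, 285) 1009 [[0.0129, -0.0083, -0.0426], [0.0133, -0.0005, -0.034], [0.0138, 0.0068, -0.0243]]
butt 4400 [-0.0007 -0.0008 -0.0531] [ 0.0101 -0.0089 -0.9999] ((-0.001454242505133152, -0.0006881607696413994), (0.02642868645489216, 0.025091268122196198), 0.6841097474098206)
sh tip [295.3 194.2]
sh ring [302.6 211.7]
th tip [261.4 227.5]
th ring [261.7 222.5]
```

```bash
cat >> h.py <<'E'
S=np.array([.5826,.1777,.0583]);TIP=np.array([-.0015,0,.0905])
def go(h): T=tile();rel(S+N*h-T@TIP,T)
E
python3 -c "
from h import *
go(.012)"
```

```text
row [8.5, 10.0, 63.6] [-0.0014, -0.0052, 0.0065] dist 64.9 deg 0.5
```

Emit:
{"op": "play_rows", "data": {
  "deltas": [
    [15,[8.5,10,0],[0,-0.005,0.006]],
    [15,[8.5,10,20],[0,-0.005,0.006]],
    [15,[8.5,10,40],[0,-0.005,0.006]],
    [15,[8.5,10,56],[0,-0.005,0.006]],
    [15,[8.5,10,63.6],[0,-0.005,0.006]],
    [15,[8.5,10,63.6],[0,-0.005,0.006]],
    [15,[8.5,10,63.6],[0,-0.005,0.006]]
  ]
}}

```text
clock: 11.58
tcp_pos: [0.5384, 0.1801, 0.1512]
orientation: [0.075, 2.706, -0.018]
contact_force: [0.1, -0.1, -2.9]
grip_width: 0.0291
```

Run:
```python
from h import *
go(.012);go(-.005);print(r.get_obs()['contact_force'])
p,Rq,o=pose()
snap('side','s2');snap('top','t2')
for n,c in(('s2','s'),('t2','t')):
    s=load(n);Ti=np.linalg.inv(s['T'])
    for nm,X in(('tip',p+Rq@TIP),('ring',S)):
        print(n,nm,cv2.projectPoints(X.reshape(1,3),cv2.Rodrigues(Ti[:3,:3])[0],Ti[:3,3],s['K'],s['D'])[0].ravel().round(1))
a=cv2.imread('pics/s2.png')[170:240,265:335]
cv2.imwrite('pics/c4.png',cv2.resize(a,None,fx=8,fy=8,interpolation=2))
```

```text
row [0.4, 0.1, 0.4] [-0.0011, 0.0004, 0.0001] dist 0.6 deg 0.1
row [0.4, 0.1, 17.4] [-0.0011, 0.0004, 0.0001] dist 17.4 deg 0.1
[ 0.1399378  -0.05577596 -2.93858535]
s2 tip [300.8 208.8]
s2 ring [302.4 211.7]
t2 tip [261.1 223.7]
t2 ring [261.7 222.7]
```

View pics/c4.png

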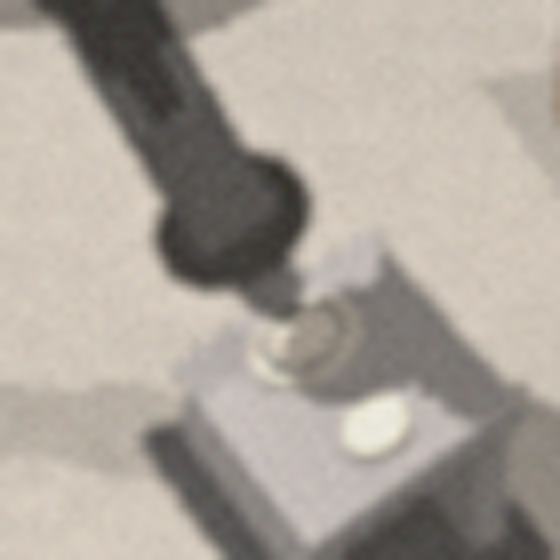

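Side view: the nose tip is at about (300.2,209.4) and the ring at (303.1,212.5), within about 2 mm of the calculation. I'll shift about 1 mm and advance slowly.

Emit:
{"op": "play_rows", "data": {
  "deltas": [
    [15,[-0.6,-0.5,4],[0,0,0]],
    [15,[-0.6,-0.5,8],[0,0,0]],
    [15,[-0.6,-0.5,11],[0,0,0]],
    [15,[-0.6,-0.5,13],[0,0,0]],
    [15,[-0.6,-0.5,14],[0,0,0]],
    [15,[-0.6,-0.5,14],[0,0,0]]
  ]
}}

```text
clock: 12.42
tcp_pos: [0.5447, 0.1795, 0.1388]
orientation: [0.075, 2.706, -0.018]
contact_force: [-0.9, 0.4, -0.9]
grip_width: 0.0291
```

Run:
```python
from h import *
go(-.005);f=r.get_obs()['contact_force']-np.array([.14,-.06,-2.94]);print(f,f@N)
```

```text
row [1.0, 0.3, 3.5] [-0.0008, 0.0005, 0.0004] dist 3.6 deg 0.1
[-1.06953055  0.49361225  2.04980215] 2.3203370277559667
```

In contact at about 2.3 N, so roughly 2 mm of travel. Advancing about 2.7 mm more.

Emit:
{"op": "play_rows", "data": {
  "deltas": [
    [15,[0,0,1],[0,0,0]],
    [15,[0,0,2],[0,0,0]],
    [15,[0,0,2.8],[0,0,0]],
    [15,[0,0,2.8],[0,0,0]],
    [15,[0,0,2.8],[0,0,0]],
    [15,[0,0,2.8],[0,0,0]]
  ]
}}

```text
clock: 13.18
tcp_pos: [0.5459, 0.1794, 0.1363]
orientation: [0.075, 2.706, -0.018]
contact_force: [-2.0, 0.3, -0.4]
grip_width: 0.0287
```

Run:
```python
from h import *
go(-.005);f=r.get_obs()['contact_force']-np.array([.14,-.06,-2.94]);print(f,f@N)
snap('wrist','w3');snap('side','s3')
z=load('w3');P=cloud(z);p,Rq,o=pose();Q=(P-p)@Rq
k=(abs(Q[...,2]+.053)<.006)&(abs(Q[...,0])<.014)&(abs(Q[...,1])<.013);B=Q[k];c=B.mean(0);nn=np.linalg.svd(B-c,full_matrices=False)[2][2];print('butt',len(B),c.round(4),nn.round(3))
a=cv2.resize(cv2.imread('pics/s3.png')[170:240,265:335],(400,400),interpolation=2);b=cv2.resize(cv2.imread('pics/w3.png')[120:400,180:460],(400,400))
cv2.imwrite('pics/c5.png',np.hstack([a,b]))
```

```text
row [1.0, 0.4, 0.7] [-0.0008, 0.0005, 0.0003] dist 1.2 deg 0.1
[-2.10352405  0.39087925  2.51856418] 3.1775009352418073
butt 5432 [ 0.0017 -0.     -0.052 ] [ 0.063 -0.001 -0.998]
```

View pics/c5.png

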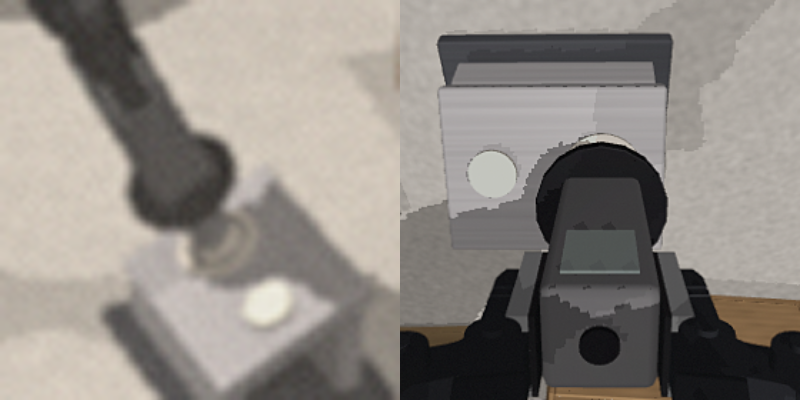

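Force is about 3.2 N, near half travel, and the nose is inside the ring at about (215,235) in the crop. Rechecking the tilt with a cleaner mask, since the last one may have included the handle's side face.

Run:
```python
from h import *
for t in('wh','w3'):
    z=load(t);P=cloud(z);p,Rq,o=pose()
    T=z['T']@np.linalg.inv(np.array(r.camera_model('wrist')['T_tool_cam']))
    Q=(P-T[:3,3])@T[:3,:3]
    def fit(k,ax):
        B=Q[k]
        for _ in range(3):
            c=np.median(B,0);A=np.c_[np.delete(B,ax,1),np.ones(len(B))];s=np.linalg.lstsq(A,B[:,ax],rcond=None)[0];e=abs(A@s-B[:,ax]);B=B[e<.0015]
        return len(B),c.round(4),s.round(4)
    print(t,'butt',fit((abs(Q[...,2]+.053)<.004)&(abs(Q[...,0])<.010)&(abs(Q[...,1])<.012),2))
    print(t,'front',fit((abs(Q[...,0]-.0135)<.006)&(abs(Q[...,1])<.012)&(Q[...,2]>-.048)&(Q[...,2]<-.0),0))
f=r.get_obs()['contact_force']-np.array([.14,-.06,-2.94]);print(f@N,r.get_obs()['qvel'].round(4))
```

```text
wh butt (2819, array([ 0.0015,  0.0007, -0.0521]), array([ 0.0056, -0.0056, -0.0522]))
wh front (2968, array([ 0.0139,  0.    , -0.0305]), array([-0.0002, -0.0057,  0.0138]))
w3 butt (2872, array([ 0.0016,  0.0004, -0.0522]), array([ 0.0106, -0.0039, -0.0522]))
w3 front (2985, array([ 0.014 ,  0.    , -0.0305]), array([ 0.0003, -0.0044,  0.0138]))
3.680316896838638 [ 0.0014  0.0008  0.0004  0.0006 -0.0005  0.0014  0.0003]
```

The meter is aligned to within about 1° and the push is 3.2–3.7 N, so I'm handing in.

```bash
python3 -c "
from h import *
r.hand_in();o=r.get_obs();print(o['clock'],o['contact_force'],o['tcp_pos'],o['grip_width'])"
```

```text
the job is handed in; nothing more can be done
the job is handed in; nothing more can be done
```

I slid the jaw open to its end stop while the meter stayed seated. Then I lifted the meter out and handed in while holding its nose inside the dark ring on the sloping check block. No verdict comes back, and the readout I asked for right after handing in was refused, so my last numbers are from just before.

- **Jaw:** the wrist camera put it at about 39–40 mm open, measured after release.
- **Push:** 3.2 N, then 3.7 N along the tile normal, measured against the free-hanging baseline. That is about 5–6 mm of nose travel.
- **Squareness:** the meter sits within about 1° of the gripper axis, and the gripper pose was within 0.1° of the fitted tile normal.
- **Nose position:** calculated about 1 mm from the ring centre. The side camera differed from the calculation by about 2 mm, so I split the difference; the limit is 8 mm.
- **Disagreement:** one tilt fit came out at about 3.6°. I put it down to points from the handle's side face, and refitting with a cleaner mask gave the 1° figure.
- **Other things on the table:** the moves were planned clear of them, but I did not measure their positions again at the end.

The run took about 13.5 s of the 58 s allowed.

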